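# Hold a paraffin block against the sprung jaw of a block holder

### The job

Take the paraffin block that lies on the metal cooling plate, leaving the two blocks on the bench where they are, and lay it, the same way up, on the raised bed of the block holder with its flat end towards the sprung jaw. Push it squarely and centrally against the jaw until the jaw's front face stands between the two dark lines on the bed (a push of about 10 N), never running the jaw to the end of its travel. Finish while still holding it there with that steady push, as a third hand for the colleague who will tighten the clamp screw: do not let go.

Things in the scene. Friction and masses are not known exactly. Their poses are not given: they have to be found in the camera images.
- wax_block_1: the block to hold, on the cooling plate: pale wax under a flat green cassette, 28 x 41 x 13 mm, 14 g. Origin: centre of the underside (wax); z up; x across the 28 mm width, y along the length: flat square end at +y, sloping label face at -y. Wax: 20 wide, y -15 to 14 mm, lowest 7 mm. Cassette: 28 wide, y -21 to 21 mm, 8 to 13 mm above the underside; grasp its sides across the width
- block_flat_end (a point): middle of the flat end face of that block's cassette, 20.5 mm along +y from the block's origin, 10.5 mm above the underside
- wax_block_2: a like block on the bench, to be left alone; same size and axes
- wax_block_3: another like block on the bench, to be left alone; same size and axes
- cooling_plate: fixed steel plate, 110 (x) x 90 (y) x 12 mm high, carrying the block; origin: centre of the underside, z up
- block_holder: fixed holder; origin: centre of the underside of its 150 (x) x 64 (y) x 10 mm base, z up, +x the push direction. Bed: flat metal bar 36 mm wide, x -65 to 38 mm, top at z = 30 mm. Behind the jaw the spring housing (x 38 to 70 mm, 46 mm wide, 56 mm high), beyond it the clamp screw's black knob. Two dark lines across the bed's margins beside the jaw, at x = 4 and 13 mm, mark the right push
- bed_top (a point): point on the bed's top, on its centre line, at x = -25 mm, y = 0, z = 30 mm of the holder: roughly where the block's centre goes when it is laid down
- jaw (a joint): travel of the sprung jaw along the holder's +x, m: 0 at rest, end stop at 0.018. The push needed is 2 N + 1 N per mm of travel (6 N at the first line, 15 N at the second)
- jaw_face (a point): middle of the jaw's front face, a steel face 26 mm wide that spans 32 to 50 mm above the holder's origin (2 to 20 mm over the bed); at rest it stands at x = 0 of the holder and it moves with the jaw
Mind the look-alikes: they are no part of the job. What is shaped like the wax_block_1 but pink is not meant.

How it is judged:
At the end, for the whole second after the job is handed in: The plate's block is on the bed (underside within 5 mm, tilt under 8 degrees), central within 7 mm, square within 8 degrees, flat end against the jaw, held or pushed by the fingers, the jaw pushed back 3.5 to 13.5 mm (5.5 to 15.5 N) through the last second (value of joint jaw between 0.0035 and 0.0135 m and contact force between wax_block_1 and block_holder above 4 N and contact force between the fingers and wax_block_1 above 4 N and distance between block_flat_end and jaw_face below 0.009 m and z of wax_block_1 in the frame of block_holder between 0.027 and 0.035 m and y of wax_block_1 in the frame of block_holder between -0.007 and 0.007 m and angle between the y axis of wax_block_1 and the x axis of block_holder, either way round below 0.14 rad and angle between wax_block_1's own z axis and vertical below 0.14 rad); the arm keeps its last pose, push and grip.
It fails at once if one of the two blocks on the bench was moved (distance of any of wax_block_2, wax_block_3 from where it was at the start of the episode above 0.02 m).
It fails at once if the jaw was run to the end of its travel (value of joint jaw above 0.017 m).
It also fails if it takes over 35 s, if anything falls off the work surface, if the arm or the gripper's body presses on something with over 40 N, if the wrist force passes 120 N, or if a joint passes its speed limit or range.

### The arm

A 6-joint arm with a two-finger parallel gripper is mounted at the origin on the work surface; the furniture and walls round the work are solid. World frame = base frame: x ahead of the robot, y to its left, z up, the work surface at z = 0. Lengths are in m, angles in rad, forces in N, time in s.
With the tool pointing down it reaches from about 0.35 to 0.975 m from the base axis. Payload 4.9 kg.
Tool frame: the origin (TCP) lies between the finger pads; the fingertips stand 19 mm ahead of it and the grasp point (between the pads) is the TCP; z points along the fingers, y is the direction in which the jaws open and shut (so a half turn about z gives the same grasp; the last joint's range is limited). The gripper opens to 85 mm and grips with 20 to 120 N. Pads are 22 mm wide; open, the fingers measure 114 mm over their backs; the gripper's body (76 mm by 85 mm) begins 54 mm behind the grasp point. The pads swing forward as they close: fully open they stand 13 mm farther back than shut.
Start: joints at [1.01, 0.053, 1.613, -0, 1.476, -0.119], TCP at [0.267, 0.565, 0.25] pointing down, gripper open.
Joint ranges: [-3.01, 3.01], [-1.01, 2.22], [0.06, 2.58], [-1.02, 4.17], [0.09, 2.62], [-3.14, 3.14]. Speed limits (rad/s): [2.57, 2.57, 3.14, 3.14, 3.14, 3.14].

### API

Orientations are given as a unit quaternion [w, x, y, z].
In Python, from plant import state, grab_frame, calibration, job_done gives the robot as it stands. The module is installed in compiled form; this text tells all that it offers.
- The arm moves only by the tool servo_tool, never from a script. Its argument "deltas" is a list that holds one entry, the list of rows, each a list of 5 numbers: the finger opening in mm, from 0 to 85.4, then the shift along the world's x, y, z in mm, then the turn about the world's z in units of 6 degrees (1.0 is 6 degrees). A call has 1 to 5 rows; each row is the pose to reach, as a shift and turn from the pose commanded when the call began; what a row does not reach only later rows make up. A row lasts 1/8 s, in which the tool goes at most 62.5 mm and 10.7 degrees, less where a joint would pass 70% of its speed; a pose out of reach is approached as far as the arm can. A call with a gripper value outside its range is refused whole. The fingers move at their own pace and stop on an object; the grip force is fixed at half the most. Time passes only in rows, so rows that repeat a pose let the fingers close. It gives the time, the measured TCP pose, the force and the opening at its end, in the units of the state.
- state(): the state, without advancing time (a new reading comes with each control period).
- grab_frame(name): name is "scene" or "top" or "wrist"; returns the picture (400x640x3 uint8, red, green, blue); there is no depth.
- calibration(name): a dict with "intrinsics" (3x3 intrinsics, pixels), "world_from_camera" (4x4, takes a point from camera to world coordinates). Camera axes: x right, y down, z forward; pixel columns grow to the right and rows downward; lengths in m; the calibration is good to about 2 mm. The wrist camera is an equidistant fisheye: a pixel r from the principal point sees the ray r / f radians off the axis. A picture is of the moment at which its call begins: read the wrist's pose just before it. calibration takes no time and is no camera call; for the wrist camera it gives the pose at the moment of the call.
- job_done(): hands the job in, once; it reports no verdict.
The state is a dict: "time": time; "joint_pos": joint angles; "joint_vel": joint speeds; "joint_efforts": joint torques, N m; "tool_pos": TCP position; "tool_rot": TCP orientation; "contact_force": force on the tool from outside, world axes, zero at the start; "ft_torque": the same for the moment, N m; "gripper_width": opening from 0.0 (shut) to 1.0 (fully open).
Only numpy, scipy, OpenCV 4.12 (cv2) and the standard library are available. Lean on these libraries where they do the work, as an engineer would, in place of code of your own. Each camera call takes 0.05 s, during which the arm holds its last target.

## Working session

There is one attempt and no reset: what is moved stays moved. The work goes in short steps, Python scripts to look and compute and a tool call to move; the robot and the scene stay as the last step left them, time stands still between calls to the robot, and variables do not carry over. Pictures are saved under pics/ and viewed, and the job is handed in when it is done.

Besides the shell and the picture viewer there is one more tool, called after "Request:" in YAML: its name, and indented under it one key for each argument. servo_tool: Moves the arm, as the interface text tells. Its arguments: {"type":"object","properties":{"deltas":{"type":"array","items":{"type":"array","items":{"type":"array","items":{"type":"number"}}}}},"required":["deltas"]}

```bash
mkdir -p pics
python3 - <<'E'
from plant import *
import cv2
s=state(); print(s)
for n in("scene","top","wrist"):
    f=grab_frame(n); cv2.imwrite(f"pics/{n}0.png",f[:,:,::-1]); c=calibration(n); print(n,c)
E
```

```text
{'time': 0.0, 'joint_pos': array([ 1.01002923e+00,  5.33383418e-02,  1.61430373e+00,  1.37180844e-05,
        1.47599264e+00, -1.18985983e-01]), 'joint_vel': array([ 1.58414146e-03,  7.89773668e-04, -1.74062269e-03, -2.75809499e-04,
       -3.65614410e-05,  1.76709211e-03]), 'joint_efforts': array([ 4.31338515e-05, -3.93678832e+01, -3.70174992e+01, -1.40791076e-04,
        7.00020013e-03, -5.83459084e-06]), 'tool_pos': array([0.26689345, 0.56450032, 0.24906865]), 'tool_rot': array([-3.46817074e-04,  2.19099157e-01,  9.75702064e-01, -9.60342698e-04]), 'contact_force': array([-0.15359305,  0.38707897,  0.22752998]), 'ft_torque': array([-0.04323484,  0.02721041,  0.00945896]), 'gripper_width': 1.001258027888971}
scene {'intrinsics': array([[375.52591289,   0.        , 314.9972028 ],
       [  0.        , 375.52591289, 199.58933355],
       [  0.        ,   0.        ,   1.        ]]), 'world_from_camera': array([[-0.97922695, -0.17044037,  0.10983925,  0.37641118],
       [-0.20270973,  0.83578533, -0.51026626,  0.45325258],
       [-0.00483206, -0.52193196, -0.85297344,  0.76991693],
 
[... 341 characters left out ...]

       [-9.99983830e-01, -1.46885466e-04, -5.68493263e-03,
         3.78962280e-02],
       [ 5.67640262e-03, -8.62905006e-02, -9.96253847e-01,
         9.13695244e-01],
       [ 0.00000000e+00,  0.00000000e+00,  0.00000000e+00,
         1.00000000e+00]])}
wrist {'intrinsics': array([[309.70691629,   0.        , 323.15164259],
       [  0.        , 309.70691629, 200.83235439],
       [  0.        ,   0.        ,   1.        ]]), 'world_from_camera': array([[ 0.42709996,  0.85870183,  0.2832257 ,  0.1946943 ],
       [ 0.90420319, -0.40508967, -0.13534755,  0.60034014],
       [-0.00149138,  0.31390051, -0.94945471,  0.3733385 ],
       [ 0.        ,  0.        ,  0.        ,  1.        ]])}
```

View pics/scene0.png

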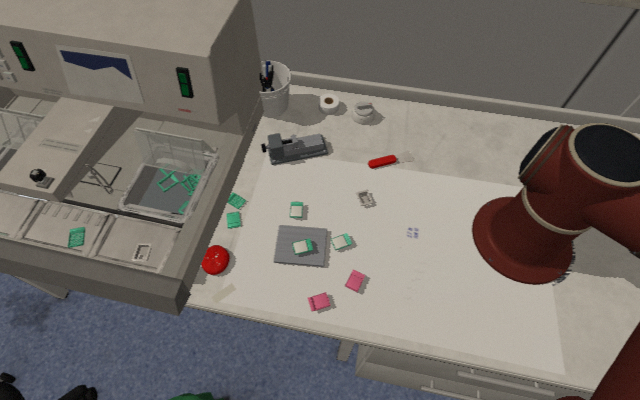

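View pics/top0.png

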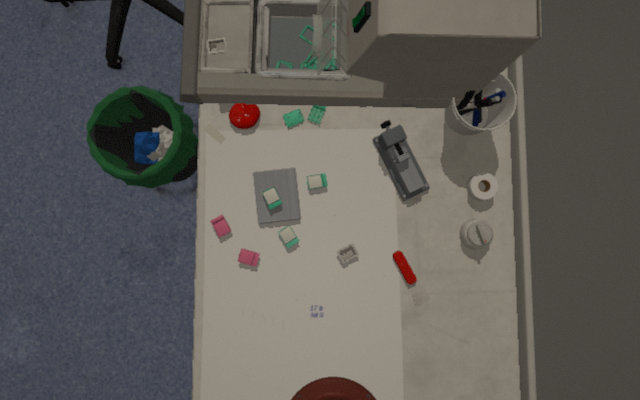

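View pics/wrist0.png

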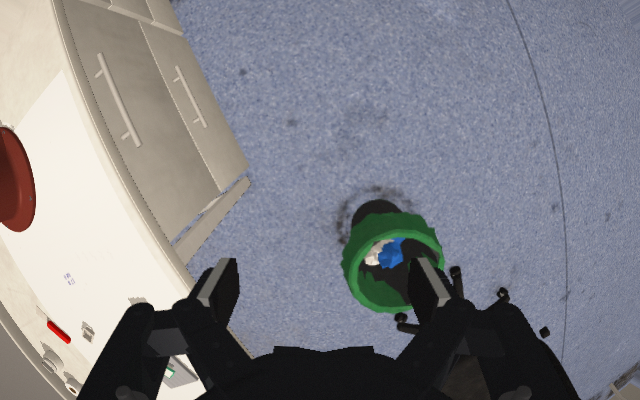

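Run:
```python
import cv2
f=cv2.imread("pics/top0.png")
cv2.imwrite("pics/c1.png",cv2.resize(f[150:260,235:345],None,fx=5.4,fy=5.4,interpolation=cv2.INTER_CUBIC))
cv2.imwrite("pics/c2.png",cv2.resize(f[110:210,360:440],None,fx=6,fy=6,interpolation=cv2.INTER_CUBIC))
f=cv2.imread("pics/scene0.png")
cv2.imwrite("pics/c3.png",cv2.resize(f[125:275,235:365],None,fx=4,fy=4,interpolation=cv2.INTER_CUBIC))
```

```text
(no output)
```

View pics/c1.png

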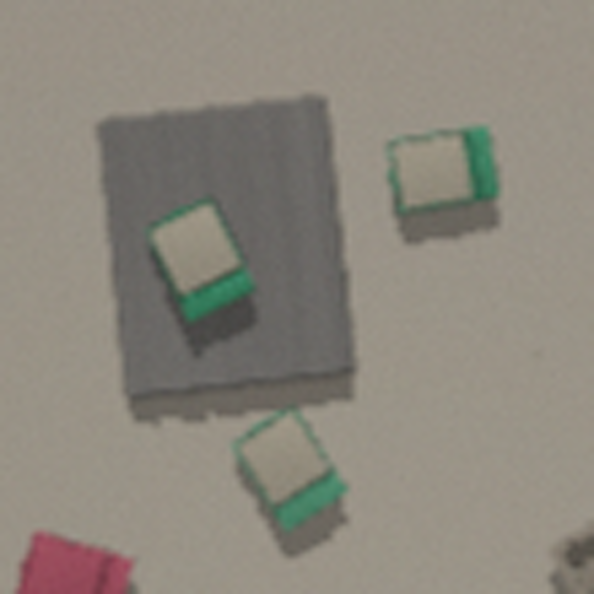

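View pics/c2.png

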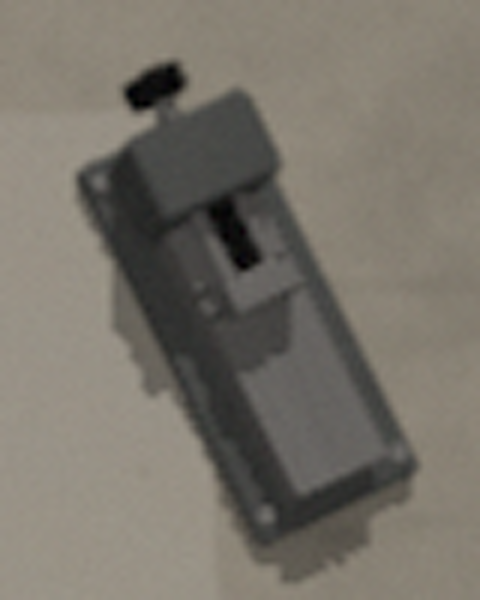

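View pics/c3.png

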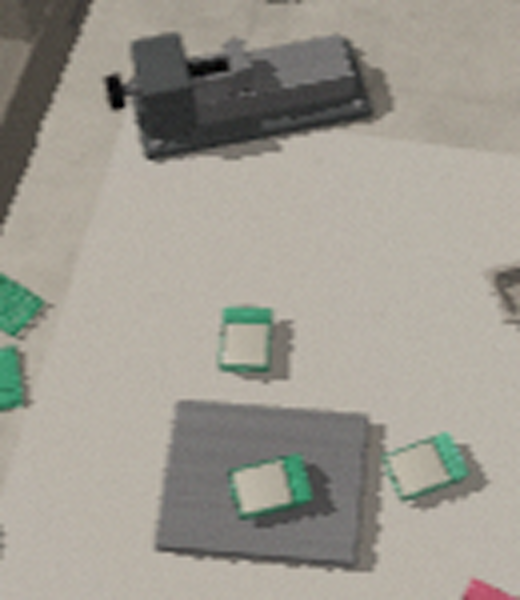

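```bash
cat > h.py <<'E'
import numpy as np
from plant import *
from scipy.optimize import least_squares
from scipy.spatial.transform import Rotation as R
def ray(n,uv,c=None):
    c=c or calibration(n); K=c["intrinsics"]; T=c["world_from_camera"]
    x=(uv[0]-K[0,2])/K[0,0]; y=(uv[1]-K[1,2])/K[1,1]
    if n=="wrist":
        r=np.hypot(x,y); d=np.array([np.sin(r)*x/r,np.sin(r)*y/r,np.cos(r)])
    else: d=np.array([x,y,1.])
    return T[:3,3],T[:3,:3]@d
def onz(n,uv,z,c=None):
    o,d=ray(n,uv,c); return o+d*(z-o[2])/d[2]
def proj(n,P,c=None):
    c=c or calibration(n); K=c["intrinsics"]; T=c["world_from_camera"]
    p=T[:3,:3].T@(np.asarray(P)-T[:3,3])
    if n=="wrist":
        th=np.arctan2(np.hypot(p[0],p[1]),p[2]); ph=np.arctan2(p[1],p[0]); q=th*np.array([np.cos(ph),np.sin(ph)])
    else: q=p[:2]/p[2]
    return q*K[0,0]+K[:2,2]
def fit(obs,x0):
    # obs: (cam,uv,local xyz,cal); pose x,y,yaw
    cal={n:calibration(n) for n in("top","scene")}
    def res(v):
        c,s=np.cos(v[2]),np.sin(v[2]); o=[]
        for ob in obs:
            n,uv,l=ob[:3]; cc=ob[3] if len(ob)>3 else cal[n]
            P=[v[0]+c*l[0]-s*l[1],v[1]+s*l[0]+c*l[1],l[2]]
            o+=list(proj(n,P,cc)-uv)
        return np.array(o)
    return least_squares(res,x0,loss="soft_l1"),res
E
cat > m1.py <<'E'
from h import *
u=lambda c,s,o:(np.array(c)+.5)/s-.5+o
c2=lambda *c:u(c,6,[360,110]); c1=lambda *c:u(c,5.4,[235,150]); c3=lambda *c:u(c,4,[235,125])
# block 1 
for p,z in [((150,237),.024),((210,200),.024),((187,322),.021),((255,288),.021)]: print(onz("top",c1(*p),z))
print("plate");
for p in [(98,122),(325,98),(353,370),(128,394)]: print(onz("top",c1(*p),.012))
obs=[("top",c2(78,175),(.075,.032,.01)),("top",c2(415,465),(-.075,-.032,.01)),("top",c2(258,545),(-.075,.032,.01)),
("top",c2(300,500),(-.065,.018,.03)),("top",c2(385,455),(-.065,-.018,.03)),
("top",c2(160,222),(.038,.023,.056)),("top",c2(278,165),(.038,-.023,.056)),("top",c2(240,92),(.07,-.023,.056)),
("top",c2(240,312),(0,.013,.05)),("top",c2(303,280),(0,-.013,.05)),
("scene",c3(150,157),(.075,.032,.01)),("scene",c3(372,112),(-.075,.032,.01)),("scene",c3(357,78),(-.065,.018,.03)),("scene",c3(345,37),(-.065,-.018,.03)),
("scene",c3(188,100),(.038,.023,.056)) ]
r,f=fit(obs,[.55,-.15,.44]); print(r.x,np.degrees(r.x[2])); print(f(r.x).reshape(-1,2).round(1))
fl=[("top",c1(150,237),(-.014,.021,.025)),("top",c1(210,200),(.014,.021,.025)),("top",c1(187,322),(-.014,-.021,.020)),("top",c1(255,288),(.014,-.021,.020)),
("scene",c3(230,488),(-.014,.021,.025)),("scene",c3(237,520),(.014,.021,.020))]
for fl_ in(fl[:4],fl[:3]+fl[4:]):
  r,f=fit(fl[:4],[.5,.1,-1.1]); print(r.x,np.degrees(r.x[2])); print(f(r.x).reshape(-1,2).round(1))
s=state(); q=s["tool_rot"]; M=R.from_quat([q[1],q[2],q[3],q[0]]).as_matrix(); print(M.round(3), np.degrees(np.arctan2(M[1,1],M[0,1])))
E
python3 m1.py
```

```text
[0.48153084 0.14658107 0.024     ]
[0.49587868 0.12359826 0.024     ]
[0.44891514 0.13234836 0.021     ]
[0.46205593 0.10624257 0.021     ]
plate
[0.52799023 0.16890392 0.012     ]
[0.53754277 0.07996039 0.012     ]
[0.43076899 0.06863778 0.012     ]
[0.4214666  0.15592934 0.012     ]
[ 0.54923854 -0.14450648  0.44721991] 25.623813357358898
[[-1.4 -1.1]
 [ 0.8  0.5]
 [ 0.   0.2]
 [-1.2 -0.3]
 [ 0.2 -0.3]
 [-0.   0.2]
 [ 0.6  0.1]
 [-0.1 -1.7]
 [-1.1  0.3]
 [-0.3  0.2]
 [-0.6 -0.1]
 [ 1.4 -0.3]
 [ 0.1 -0.2]
 [-0.4 -0.4]
 [ 2.3 -3.1]]
[ 0.47223624  0.12733367 -1.12478313] -64.44532633335888
[[-1.2 -1.8]
 [-0.1 -0.7]
 [ 0.7  0.8]
 [ 0.3  1.3]]
[ 0.47223624  0.12733367 -1.12478313] -64.44532633335888
[[-1.2 -1.8]
 [-0.1 -0.7]
 [ 0.7  0.8]
 [ 0.3  1.3]]
[[-0.904  0.428 -0.001]
 [ 0.428  0.904 -0.001]
 [ 0.    -0.002 -1.   ]] 64.68528907674381
```

Request:
servo_tool:
  deltas:
    - [[50,50,-55,0,1.7],[50,80,-110,0,3.4],[50,110,-165,0,5.1],[50,135,-220,0,6.8],[50,155,-275,-20,8.5]]

```text
time: 0.78
tool_pos: [0.4152, 0.3106, 0.2374]
tool_rot: [0.001, -0.214, 0.977, 0.0]
contact_force: [0.9, -0.1, -0.1]
gripper_width: 0.586
```

Request:
servo_tool:
  deltas:
    - [[50,20,-55,-25,0],[50,40,-110,-50,0],[50,50,-162,-80,0],[50,50,-162,-80,0]]

```text
time: 1.27
tool_pos: [0.4625, 0.1468, 0.153]
tool_rot: [-0.003, -0.208, 0.978, -0.0]
contact_force: [0.3, 0.6, 0.1]
gripper_width: 0.589
```

Run:
```python
from h import *
import cv2,pickle
s=state(); c=calibration("wrist"); f=grab_frame("wrist"); cv2.imwrite("pics/w1.png",f[:,:,::-1]); pickle.dump(c,open("w1.pkl","wb"))
q=s["tool_rot"]; M=R.from_quat([q[1],q[2],q[3],q[0]]).as_matrix(); print(s["time"],s["tool_pos"], np.degrees(np.arctan2(M[1,1],M[0,1])),s["contact_force"],s["gripper_width"],s["joint_pos"])
```

```text
1.275 [0.46246734 0.14676402 0.15297872] 114.02656927379071 [0.32135949 0.61484144 0.10791356] 0.5885341713973585 [ 1.54023609e-01 -2.05117664e-01  2.02304411e+00 -4.86162387e-04
  1.32981360e+00 -1.83600148e+00]
```

View pics/w1.png

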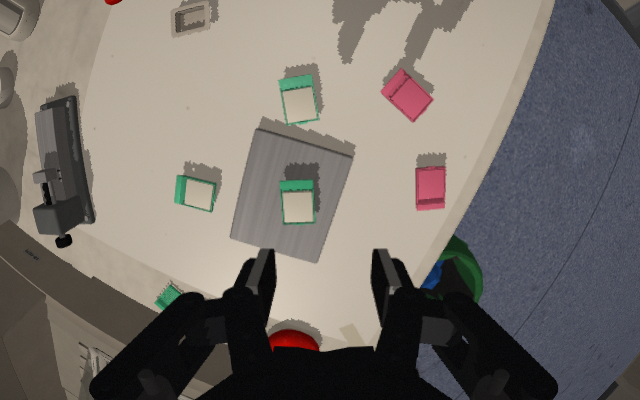

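Request:
servo_tool:
  deltas:
    - [[50,0,0,0,0.2],[50,0,0,0,0.2]]

```text
time: 1.58
tool_pos: [0.4644, 0.1513, 0.1575]
tool_rot: [0.001, -0.222, 0.975, 0.0]
contact_force: [0.4, 0.3, 0.3]
gripper_width: 0.584
```

```bash
cat > shot.py <<'E'
import sys
from h import *
import cv2,pickle
n=sys.argv[1]; s=state(); c=calibration("wrist"); f=grab_frame("wrist"); cv2.imwrite(f"pics/{n}.png",f[:,:,::-1]); pickle.dump(c,open(n+".pkl","wb"))
q=s["tool_rot"]; M=R.from_quat([q[1],q[2],q[3],q[0]]).as_matrix(); print(s["time"],s["tool_pos"], np.degrees(np.arctan2(M[1,1],M[0,1])),s["contact_force"],s["gripper_width"])
if len(sys.argv)>2:
    x,y,w,h,k=map(int,sys.argv[2:7]); cv2.imwrite(f"pics/{n}c.png",cv2.resize(f[y:y+h,x:x+w,::-1],None,fx=k,fy=k,interpolation=cv2.INTER_CUBIC))
E
python3 shot.py w2 220 110 160 160 5
python3 - <<'E'
import cv2
E
```

```text
1.575 [0.4644377  0.1512686  0.15747372] 115.67600500559193 [0.37742499 0.33467401 0.31119368] 0.5839151323646012
```

View pics/w2c.png

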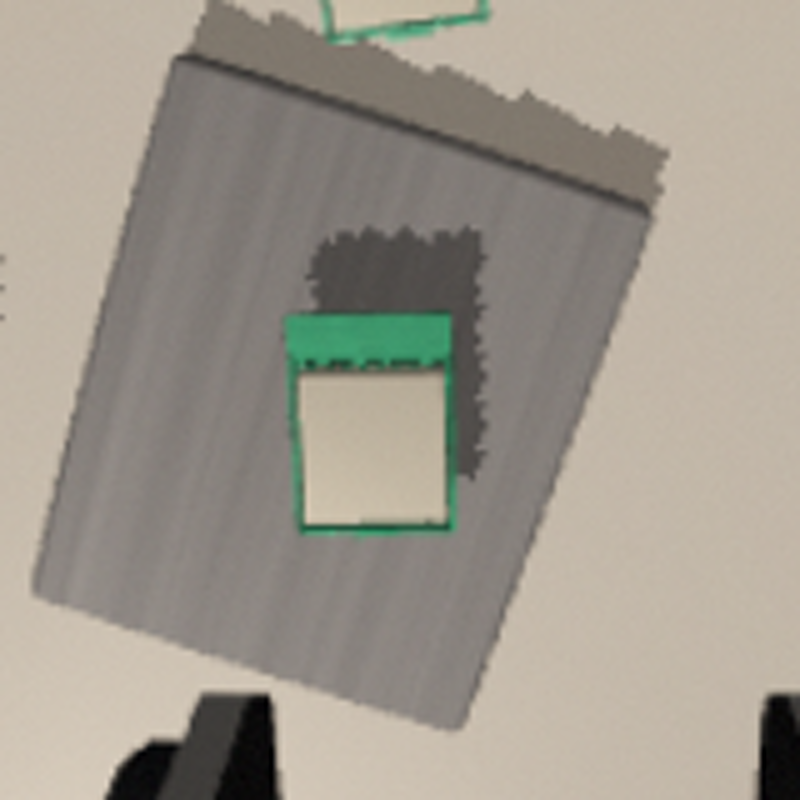

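View pics/w2.png

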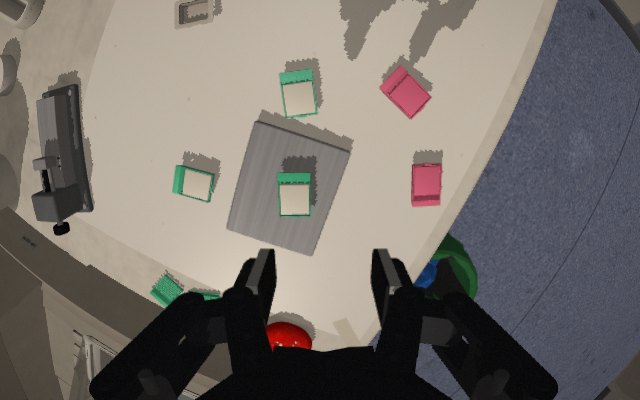

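```bash
cat > m2.py <<'E'
from h import *
import pickle
c=pickle.load(open("w2.pkl","rb"))
u=lambda *p:(np.array(p)+.5)/5-.5+[220,110]
A=[((302,533),(-.014,.021,.025)),((452,531),(.014,.021,.025)),((287,316),(-.014,-.021,.021)),((451,315),(.014,-.021,.021))]
# image left/right -> x sign determined by fit
for sg in(1,-1):
  obs=[("wrist",u(*p),(sg*l[0],l[1],l[2]),c) for p,l in A]
  r,f=fit(obs,[.47,.127,-1.12]); print(r.cost,r.x,np.degrees(r.x[2])); print(f(r.x).reshape(-1,2).round(1))
for p,l in A: print(onz("wrist",u(*p),l[2],c))
print("plate")
P=[((180,57)),((650,213)),((460,730)),((35,593))]
for p in P: print(onz("wrist",u(*p),.012,c))
E
python3 m2.py
```

```text
124.62959890041034 [ 0.48649959  0.10651809 -1.08584631] -62.21441053842336
[[  3.    1.1]
 [-57.3   2.4]
 [  3.   -2.4]
 [-61.1  -0.7]]
4.809245888071546 [ 0.47580766  0.1292825  -1.10831154] -63.50157379761527
[[-0.6  2.1]
 [ 0.6  2.2]
 [ 0.3 -1.3]
 [-0.3 -1.8]]
[0.49875856 0.12581674 0.025     ]
[0.48667422 0.14983804 0.025     ]
[0.46445331 0.10761016 0.021     ]
[0.4520542  0.13334772 0.021     ]
plate
[0.4321913  0.07097106 0.012     ]
[0.42215444 0.157565   0.012     ]
[0.52908419 0.1705788  0.012     ]
[0.53940913 0.0831678  0.012     ]
```

Request:
servo_tool:
  deltas:
    - [[50,5,-12,-30,0],[50,9,-23,-60,0],[50,9,-23,-80,0],[50,9,-23,-80,0],[50,9,-23,-80,0]]

```text
time: 2.25
tool_pos: [0.4738, 0.1277, 0.0776]
tool_rot: [0.001, -0.222, 0.975, -0.0]
contact_force: [0.2, 0.3, -0.3]
gripper_width: 0.589
```

```bash
python3 shot.py w3 200 120 240 160 3
python3 - <<'E'
import cv2
from plant import *
f=grab_frame("scene"); cv2.imwrite("pics/s3.png",cv2.resize(f[150:300,220:400,::-1],None,fx=4,fy=4,interpolation=cv2.INTER_CUBIC))
E
```

```text
2.25 [0.47377334 0.12766313 0.0775579 ] 115.60438790190928 [ 0.22882323  0.34325558 -0.33805263] 0.5888316162980168
```

View pics/w3c.png

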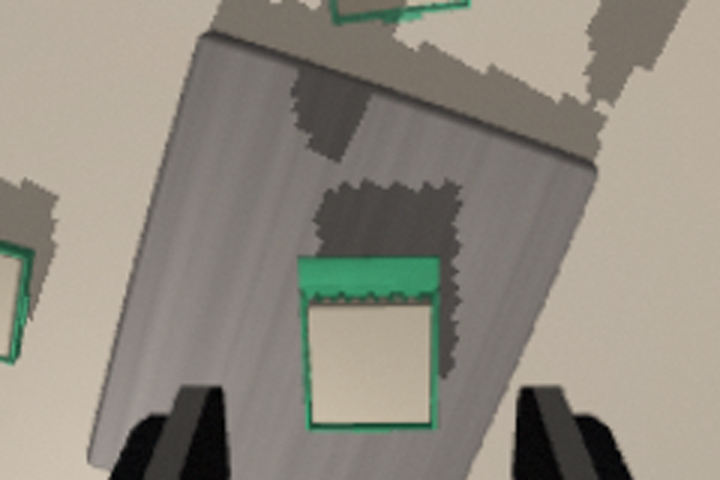

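View pics/s3.png

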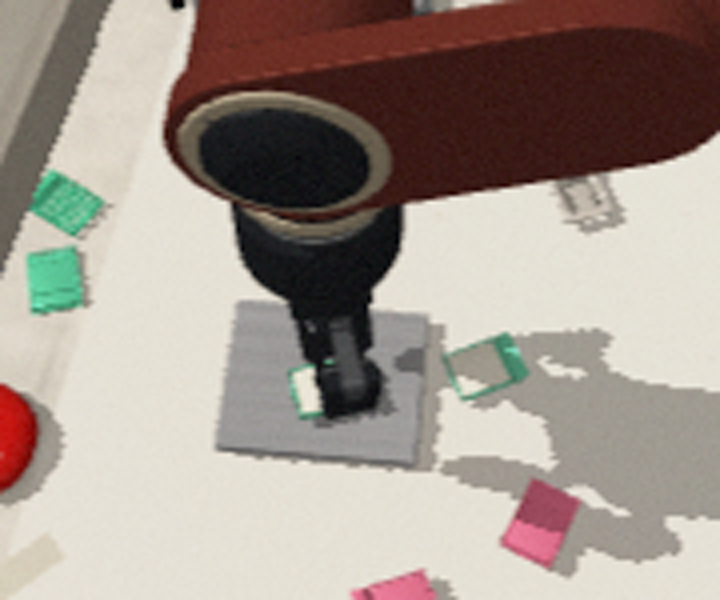

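Run:
```python
from h import *
import pickle
c=pickle.load(open("w3.pkl","rb"))
u=lambda *p:(np.array(p)+.5)/3-.5+[200,120]
a=onz("wrist",u(310,431),.025,c);b=onz("wrist",u(437,429),.025,c);d=onz("wrist",u(300,258),.022,c);e=onz("wrist",u(440,258),.022,c)
print(a,b,d,e); f=(a+b)/2; g=(d+e)/2; v=f-g; print(np.degrees(np.arctan2(v[1],v[0])),np.hypot(*v[:2]),np.linalg.norm(a-b),np.linalg.norm(d-e), f[:2]-.0205*(v/np.linalg.norm(v))[:2])
print(np.degrees(np.arctan2(*( (a-b)[:2])[::-1])))
```

```text
[0.49887842 0.1259007  0.025     ] [0.48645387 0.15064393 0.025     ] [0.46429544 0.10790705 0.022     ] [0.45187622 0.1337816  0.022     ]
26.747458592793976 0.03872379966866926 0.027687483850872243 0.02870068238614159 [0.47441436 0.12907367]
-63.33695952441895
```

Request:
servo_tool:
  deltas:
    - [[50,1,1,-20,0.15],[50,1,1,-40,0.15],[50,1,1,-44,0.15],[25,1,1,-44,0.15],[20,1,1,-44,0.15]]

```text
time: 2.98
tool_pos: [0.4752, 0.1282, 0.0338]
tool_rot: [0.001, -0.229, 0.973, -0.0]
contact_force: [-0.8, 0.2, -0.7]
gripper_width: 0.315
```

Request:
servo_tool:
  deltas:
    - [[20,0,0,0,0],[20,0,0,0,0],[20,0,0,0,0]]

```text
time: 3.35
tool_pos: [0.4751, 0.1282, 0.0336]
tool_rot: [0.001, -0.229, 0.973, -0.0]
contact_force: [0.6, 0.5, 6.4]
gripper_width: 0.311
```

Request:
servo_tool:
  deltas:
    - [[15,0,0,20,0],[15,0,0,50,0],[15,0,0,90,0],[15,0,0,90,0]]

```text
time: 3.85
tool_pos: [0.4764, 0.1283, 0.126]
tool_rot: [0.004, -0.229, 0.973, -0.0]
contact_force: [0.5, -0.9, -0.6]
gripper_width: 0.311
```

```bash
python3 shot.py w4 200 120 240 180 3
```

```text
3.85 [0.4764348  0.12827433 0.12601805] 116.44221049091225 [ 0.52897752 -0.94909351 -0.62983509] 0.3110183072317211
```

View pics/w4c.png

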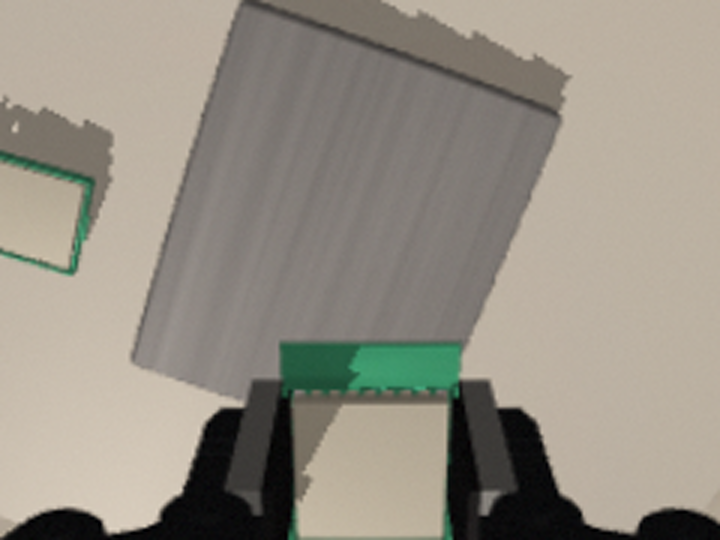

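View pics/w4.png

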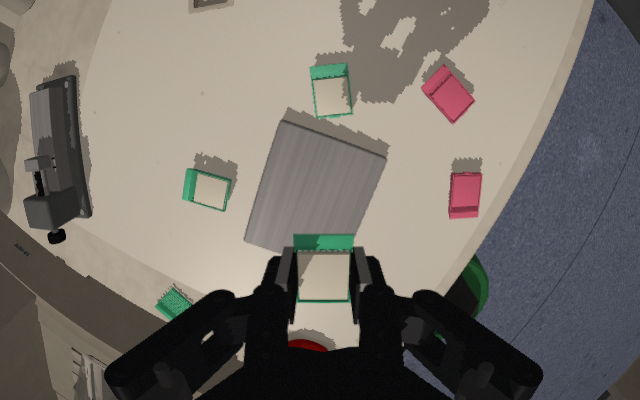

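Request:
servo_tool:
  deltas:
    - [[15,0,-50,5,-0.1],[15,0,-105,10,-0.1],[15,0,-160,10,-0.1],[15,0,-195,10,-0.1],[15,0,-195,10,-0.1]]

```text
time: 4.53
tool_pos: [0.4729, -0.0685, 0.1305]
tool_rot: [-0.001, -0.222, 0.975, 0.001]
contact_force: [-0.1, -0.2, 0.5]
gripper_width: 0.309
```

Request:
servo_tool:
  deltas:
    - [[15,0,0,0,0],[15,0,0,0,0]]

```text
time: 4.78
tool_pos: [0.4736, -0.0659, 0.1316]
tool_rot: [-0.001, -0.224, 0.975, 0.0]
contact_force: [0.1, -0.2, -0.4]
gripper_width: 0.308
```

```bash
python3 shot.py w5 100 60 200 150 4; python3 -c "
import cv2
from plant import *
f=grab_frame('top'); cv2.imwrite('pics/t5.png',f[:,:,::-1])"
```

```text
4.775 [ 0.4736408  -0.0658616   0.13160746] 115.92837912206943 [ 0.11581952 -0.17099446 -0.36136829] 0.30846071577668976
```

View pics/w5.png

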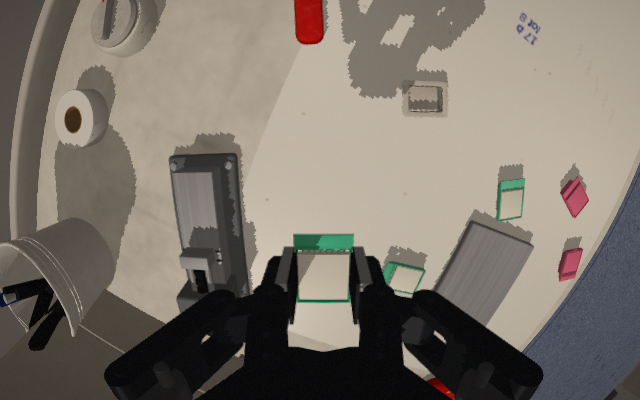

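View pics/t5.png

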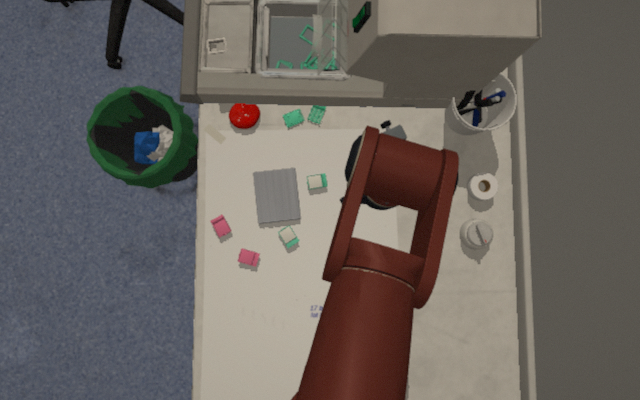

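```bash
python3 -c "
import cv2
f=cv2.imread('pics/w5.png'); cv2.imwrite('pics/w5d.png',cv2.resize(f[140:320,150:270],None,fx=5,fy=5,interpolation=cv2.INTER_CUBIC)[:900]); g=cv2.imread('pics/w5d.png'); cv2.imwrite('pics/w5d1.png',g[:450]); cv2.imwrite('pics/w5d2.png',g[450:])"
```

```text
(no output)
```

View pics/w5d1.png

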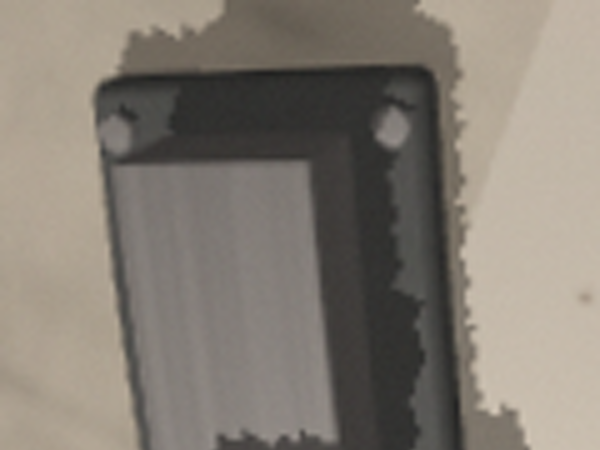

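View pics/w5d2.png

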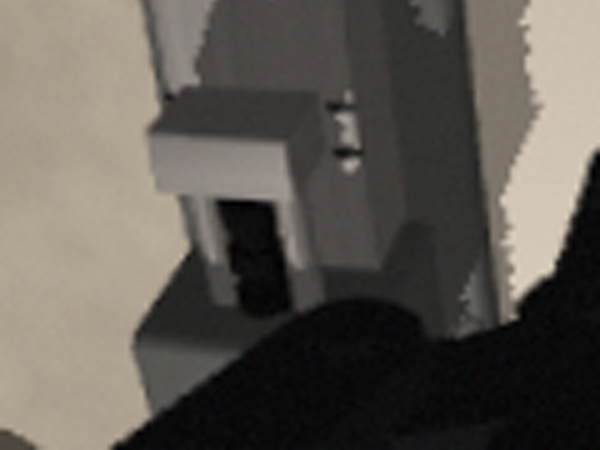

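```bash
cat > m5.py <<'E'
from h import *
import pickle
c=pickle.load(open("w5.pkl","rb"))
u=lambda *p:(np.array(p)+.5)/5-.5+[150,140]
L=[((113,163),(-.065,-.018,.03)),((308,158),(-.065,.018,.03)),((150,582),(0,-.013,.05)),((285,590),(0,.013,.05)),((322,542),(0,.013,.032)),((355,555),(.004,.018,.03)),((362,602),(.013,.018,.03)),((97,78),(-.075,-.032,.01)),((437,68),(-.075,.032,.01))]
obs=[("wrist",u(*p),l,c) for p,l in L]
r,f=fit(obs,[.549,-.1445,.447]); print(r.x,np.degrees(r.x[2])); print(f(r.x).reshape(-1,2).round(1))
v=r.x; 
for bx in(-35,-31): print(bx, v[0]+np.cos(v[2])*bx/1e3, v[1]+np.sin(v[2])*bx/1e3)
# held block
c4=lambda *p:(np.array(p)+.5)/3-.5+[200,120]
E
python3 m5.py; python3 -c "
import cv2
f=cv2.imread('pics/w5.png'); cv2.imwrite('pics/w5e.png',cv2.resize(f[220:320,270:380],None,fx=6,fy=6,interpolation=cv2.INTER_CUBIC))"
```

```text
[ 0.55094423 -0.14399135  0.43546025] 24.950034616035996
[[ 0.3 -0.5]
 [ 1.6  0.1]
 [-1.2 -0.5]
 [ 0.6 -0.1]
 [ 0.1 -0.6]
 [ 0.3  0.3]
 [ 0.1  0.1]
 [-1.2  0.4]
 [-1.   0.8]]
-35 0.5192105693163699 -0.15875532430083114
-31 0.5228372732805613 -0.15706801331701167
```

View pics/w5e.png

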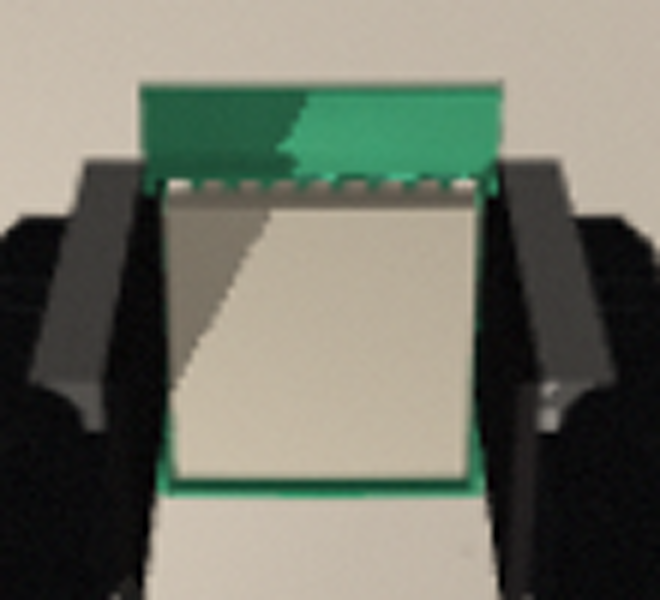

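Run:
```python
from h import *
import pickle
c=pickle.load(open("w5.pkl","rb"))
u=lambda *p:(np.array(p)+.5)/6-.5+[270,220]
t=np.array([ 0.4736408,-0.0658616,0.13160746]); z0=t[2]-.0216
v=np.array([np.cos(np.radians(25.93)),np.sin(np.radians(25.93))]);w=np.array([-v[1],v[0]])
for p,h in [((162,493),.013),((485,493),.013),((140,85),.010),((502,85),.010),((160,185),.013),((487,185),.013)]:
    q=onz("wrist",u(*p),z0+h,c)-t; print(p,q[:2]@v,q[:2]@w)
```

```text
(162, 493) 0.020233736027264953 -0.013247758443198313
(485, 493) 0.020256402196330327 0.015176466158593891
(140, 85) -0.018188289522068843 -0.01379443678991907
(502, 85) -0.018186335346055685 0.015254322857221314
(160, 185) -0.0107100347534234 -0.01219982896958552
(487, 185) -0.010701877289962976 0.014062621271595951
```

Request:
servo_tool:
  deltas:
    - [[15,22,-46,0,-0.13],[15,45,-93,-10,-0.13],[15,45,-93,-40,-0.13],[15,45,-93,-55,-0.13],[15,45,-93,-55,-0.13]]

```text
time: 5.5
tool_pos: [0.5178, -0.1587, 0.0757]
tool_rot: [-0.001, -0.218, 0.976, 0.001]
contact_force: [-0.2, 0.1, 0.3]
gripper_width: 0.312
```

```bash
python3 shot.py w6 170 100 300 225 2; python3 -c "
import cv2
from plant import *
f=grab_frame('scene'); cv2.imwrite('pics/s6.png',cv2.resize(f[100:200,230:390,::-1],None,fx=5,fy=5,interpolation=cv2.INTER_CUBIC))"
```

```text
5.5 [ 0.51777907 -0.15865239  0.07565686] 115.12810924955664 [-0.23317789  0.13635817  0.33085003] 0.31153021346342835
```

View pics/w6.png

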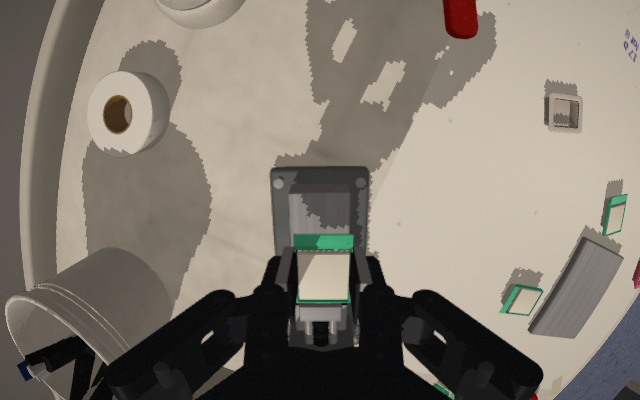

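View pics/s6.png

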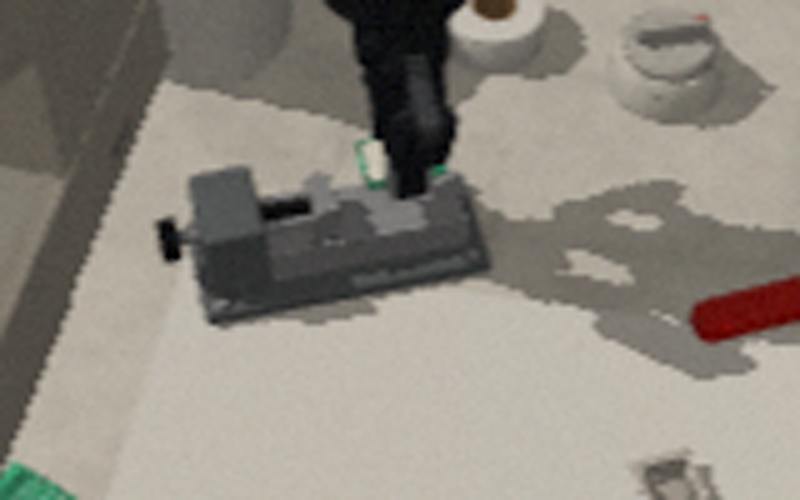

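```bash
python3 -c "
import cv2
f=cv2.imread('pics/w6.png'); cv2.imwrite('pics/w6d.png',cv2.resize(f[160:350,260:390],None,fx=4,fy=4,interpolation=cv2.INTER_CUBIC)[:600]); cv2.imwrite('pics/w6e.png',cv2.resize(f[280:350,270:380],None,fx=6,fy=6,interpolation=cv2.INTER_CUBIC))"
```

```text
(no output)
```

View pics/w6d.png

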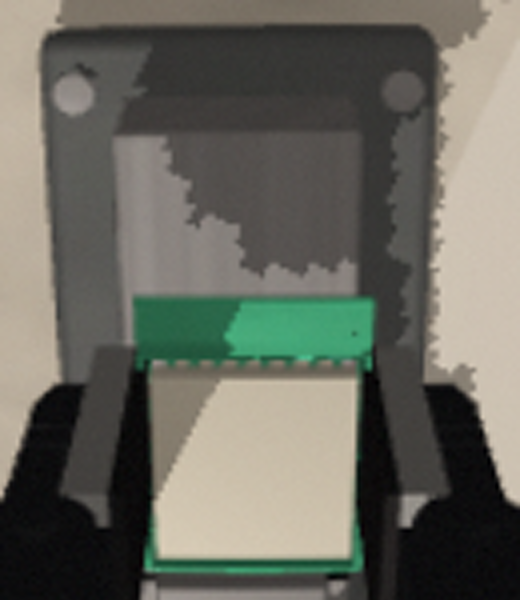

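View pics/w6e.png

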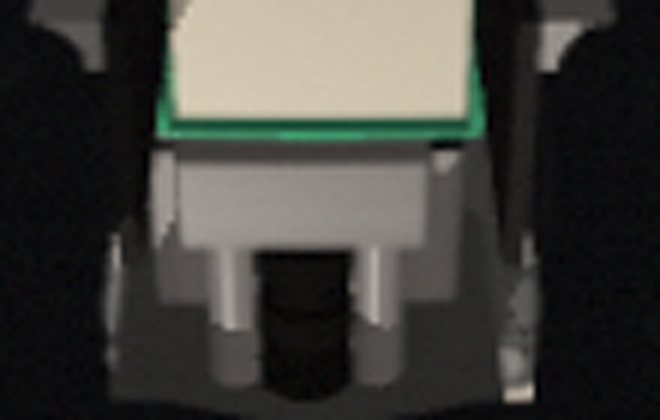

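Run:
```python
from h import *
import pickle
c=pickle.load(open("w6.pkl","rb"))
d=lambda *p:(np.array(p)+.5)/4-.5+[260,160]
e=lambda *p:(np.array(p)+.5)/6-.5+[270,280]
t=np.array([ 0.51777907,-0.15865239,0.07565686]); a=np.radians(25.13)
v=np.array([np.cos(a),np.sin(a)]);w=np.array([-v[1],v[0]])
for n,q,z in [("bed",d(115,134),.03),("bed",d(359,132),.03),("base",d(42,28),.01),("base",d(437,28),.01),("jaw",e(178,160),.05),("jaw",e(430,160),.05),("jawback",e(182,245),.05),("jawback",e(422,245),.05),
  ("flat",d(145,572),t[2]-.0086),("flat",d(362,572),t[2]-.0086),("lab",d(133,298),t[2]-.0116),("lab",d(376,298),t[2]-.0116)]:
    g=onz("wrist",q,z,c)-t; print(n,(g[:2]@v*1e3).round(1),(g[:2]@w*1e3).round(1))
```

```text
bed -28.3 -19.1
bed -28.6 15.9
base -39.8 -32.5
base -39.8 29.7
jaw 36.4 -13.5
jaw 36.4 11.7
jawback 47.8 -13.6
jawback 47.8 11.2
flat 20.8 -13.7
flat 20.9 15.0
lab -18.0 -13.8
lab -18.0 15.4
```

Request:
servo_tool:
  deltas:
    - [[15,0.9,-1.9,-10,0],[15,0.9,-1.9,-19,0],[15,0.9,-1.9,-23,0],[15,0.9,-1.9,-23,0],[15,0.9,-1.9,-23,0]]

```text
time: 6.22
tool_pos: [0.5201, -0.162, 0.0545]
tool_rot: [0.0, -0.217, 0.976, -0.0]
contact_force: [-0.2, -0.3, -0.4]
gripper_width: 0.309
```

Request:
servo_tool:
  deltas:
    - [[15,0,0,-1,0],[15,0,0,-2,0],[15,0,0,-2,0],[15,0,0,-2,0]]

```text
time: 6.72
tool_pos: [0.52, -0.1619, 0.0524]
tool_rot: [0.0, -0.217, 0.976, -0.0]
contact_force: [0.4, 0.5, -0.2]
gripper_width: 0.307
```

Request:
servo_tool:
  deltas:
    - [[15,0,0,-0.5,0],[15,0,0,-1,0],[15,0,0,-1,0]]

```text
time: 7.1
tool_pos: [0.52, -0.1619, 0.0516]
tool_rot: [-0.0, -0.217, 0.976, 0.0]
contact_force: [-1.5, 0.8, 2.6]
gripper_width: 0.305
```

Request:
servo_tool:
  deltas:
    - [[15,2,3,0,0],[15,5,4,0,0],[15,8,5.4,0,0],[15,10.3,6.4,0,0],[15,10.3,6.4,0,0]]

```text
time: 7.72
tool_pos: [0.5308, -0.1555, 0.0516]
tool_rot: [0.0, -0.217, 0.976, -0.0]
contact_force: [-0.7, -0.5, 5.0]
gripper_width: 0.31
```

```bash
python3 shot.py w7 260 160 130 150 4; python3 -c "
import cv2
f=cv2.imread('pics/w7.png'); cv2.imwrite('pics/w7e.png',cv2.resize(f[280:350,270:380],None,fx=6,fy=6,interpolation=cv2.INTER_CUBIC))"
```

```text
7.725 [ 0.53075424 -0.15548937  0.05161779] 115.06746987685517 [-0.73739531 -0.51659127  5.01391158] 0.3101793532091344
```

View pics/w7c.png

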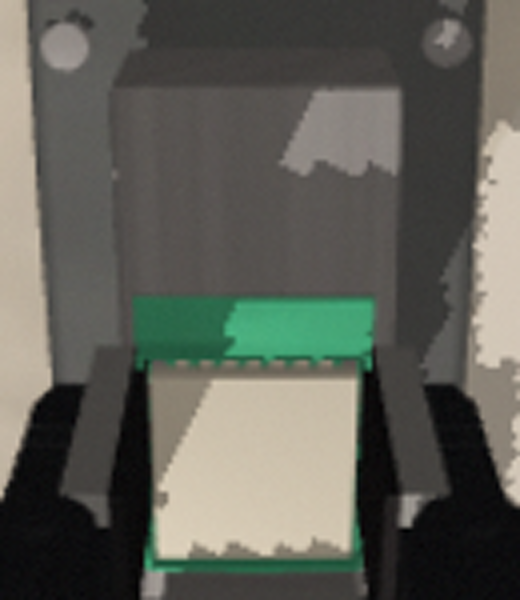

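View pics/w7e.png

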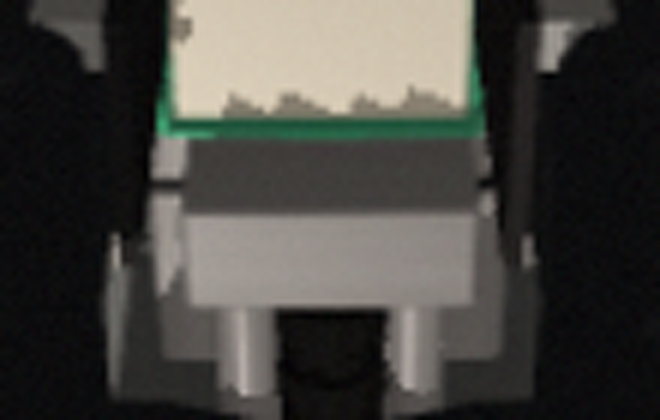

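Request:
servo_tool:
  deltas:
    - [[15,1.8,0.8,0,0],[15,3.6,1.7,0,0],[15,3.6,1.7,0,0],[15,3.6,1.7,0,0]]

```text
time: 8.28
tool_pos: [0.5332, -0.1544, 0.0516]
tool_rot: [-0.001, -0.217, 0.976, -0.0]
contact_force: [-5.5, -3.2, 7.3]
gripper_width: 0.309
```

Request:
servo_tool:
  deltas:
    - [[15,1.8,0.8,0.2,0],[15,3.6,1.7,0.3,0],[15,3.6,1.7,0.3,0],[15,3.6,1.7,0.3,0]]

```text
time: 8.78
tool_pos: [0.5359, -0.1531, 0.0516]
tool_rot: [-0.002, -0.217, 0.976, -0.0]
contact_force: [-8.4, -4.3, 7.3]
gripper_width: 0.316
```

```bash
python3 shot.py w8 270 280 110 70 6; python3 -c "
import cv2
from plant import *
f=grab_frame('scene'); cv2.imwrite('pics/s8.png',cv2.resize(f[100:200,230:390,::-1],None,fx=5,fy=5,interpolation=cv2.INTER_CUBIC))"
```

```text
8.775 [ 0.53586663 -0.15306256  0.05160869] 115.08271843472987 [-8.36178347 -4.34287889  7.3373551 ] 0.315961683470241
```

View pics/w8c.png

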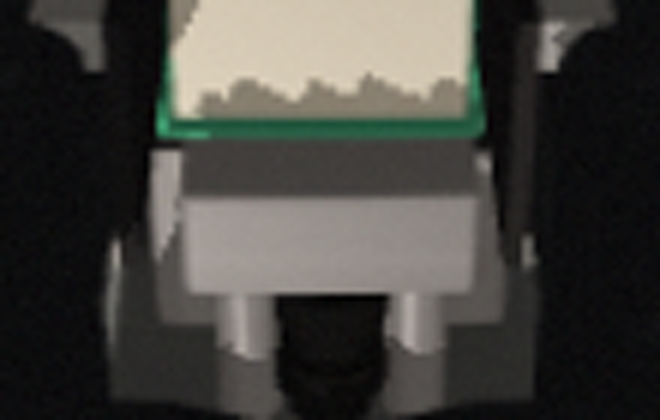

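View pics/s8.png

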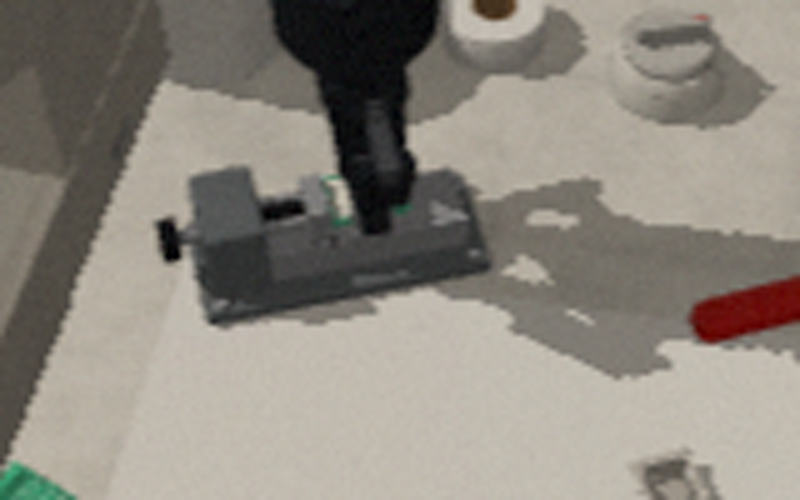

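Request:
servo_tool:
  deltas:
    - [[15,1.8,0.8,0.2,0],[15,3.6,1.7,0.3,0],[15,3.6,1.7,0.3,0],[15,3.6,1.7,0.3,0]]

```text
time: 9.38
tool_pos: [0.5387, -0.1517, 0.0516]
tool_rot: [-0.003, -0.217, 0.976, -0.0]
contact_force: [-10.9, -5.6, 8.7]
gripper_width: 0.303
```

```bash
python3 shot.py w9 270 280 110 70 6; python3 -c "
import cv2
from plant import *
f=cv2.imread('pics/w9.png'); cv2.imwrite('pics/w9d.png',cv2.resize(f[160:310,260:390],None,fx=4,fy=4,interpolation=cv2.INTER_CUBIC))"
```

```text
9.375 [ 0.53865228 -0.1517488   0.05164651] 115.09377629974612 [-10.90913896  -5.63512732   8.7425622 ] 0.30294207182875593
```

View pics/w9c.png

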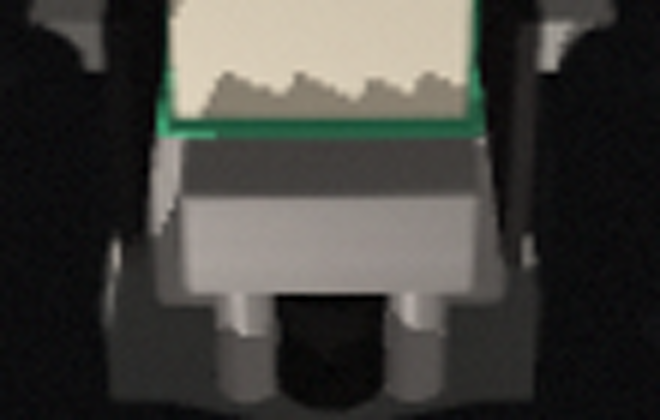

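View pics/w9d.png

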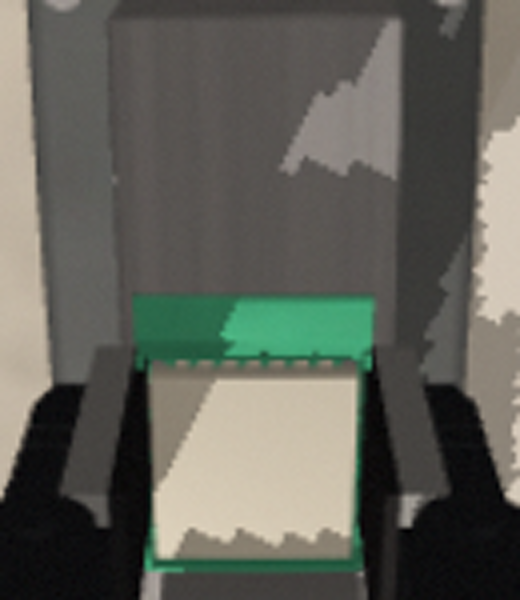

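Run:
```python
from h import *
import pickle
e=lambda *p:(np.array(p)+.5)/6-.5+[270,280]
d=lambda *p:(np.array(p)+.5)/4-.5+[260,160]
a=np.radians(25.1); v=np.array([np.cos(a),np.sin(a)]);w=np.array([-v[1],v[0]])
for n,t,L in [("w7",[ 0.53075424,-0.15548937,0.05161779],[("front",e(187,213),.05),("front",e(477,213),.05),("line4",e(165,183),.03),("bed",d(112,90),.03),("bed",d(402,87),.03)]),
          ("w9",[ 0.53865228,-0.1517488,0.05164651],[("front",e(183,198),.05),("front",e(477,198),.05),("bed",d(112,19),.03),("bed",d(402,16),.03),("flat",e(160,136),.043),("flat",e(485,136),.043),("lab",d(133,298),.040),("lab",d(375,298),.040)])]:
  c=pickle.load(open(n+".pkl","rb")); h=np.array([.5503,-.1441])
  for m,q,z in L:
    g=onz("wrist",q,z,c)[:2]-h; print(n,m,(g@v*1e3).round(1),(g@w*1e3).round(1))
print(state()["contact_force"])
```

```text
w7 front 1.2 -12.8
w7 front 1.3 12.1
w7 line4 13.9 -16.7
w7 bed -63.7 -18.6
w7 bed -64.1 16.8
w9 front 8.1 -13.0
w9 front 8.2 12.1
w9 bed -63.9 -18.3
w9 bed -64.3 16.6
w9 flat 6.6 -15.4
w9 flat 6.7 13.2
w9 lab -31.8 -15.8
w9 lab -31.8 13.4
[-10.16795691  -5.84462936   8.77804   ]
```

Request:
servo_tool:
  deltas:
    - [[15,0.6,0.3,0,0],[15,0.6,0.3,0,0],[15,0.6,0.3,0,0],[15,0.6,0.3,0,0],[15,0.6,0.3,0,0]]

```text
time: 10.05
tool_pos: [0.5389, -0.1516, 0.0516]
tool_rot: [-0.004, -0.217, 0.976, -0.0]
contact_force: [-12.2, -7.0, 9.5]
gripper_width: 0.306
```

Request:
servo_tool:
  deltas:
    - [[15,0,0,0,0],[15,0,0,0,0],[15,0,0,0,0],[15,0,0,0,0]]

```text
time: 10.55
tool_pos: [0.5389, -0.1516, 0.0516]
tool_rot: [-0.004, -0.217, 0.976, -0.0]
contact_force: [-11.6, -7.2, 9.0]
gripper_width: 0.31
```

```bash
python3 shot.py w10 260 200 130 150 4
```

```text
10.55 [ 0.53887263 -0.15161993  0.05160075] 115.09421901046493 [-11.62386849  -7.17503769   8.95643122] 0.3098123095497639
```

View pics/w10c.png

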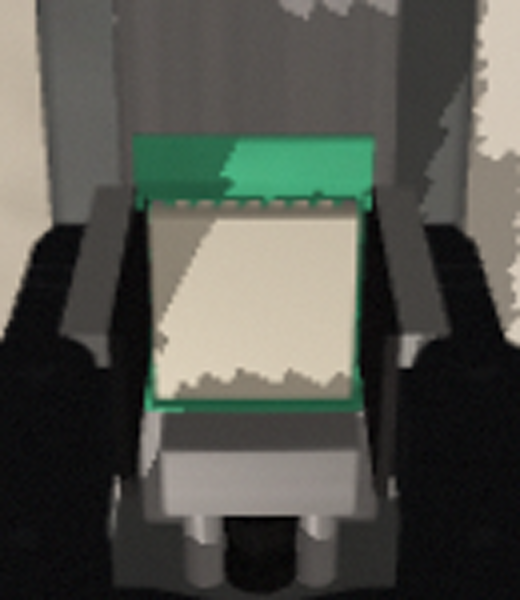

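The block lies flat, square and centred against the jaw. The push is steady, and the jaw stands about 7 mm back, between the lines.

```bash
python3 -c "
from plant import *
job_done(); s=state(); print(s['time'],s['contact_force'],s['tool_pos'])"
```

```text
the job is handed in; nothing more can be done
the job is handed in; nothing more can be done
```

I took the green block from the cooling plate by its cassette sides and laid it the same way up on the holder's bed. I then pushed its flat end against the sprung jaw and handed in at about 10.5 s, still gripping and pushing. No verdict is reported.

**Last checks before handing in**
- **Jaw travel:** about 7 mm, from the wrist picture and the arm's position. That puts it between the two lines and well short of the end stop.
- **Push:** the arm felt about 13.5 N along the push direction and 9 N upwards from the bed. Less an estimated 2–4 N of friction on the bed, about 9–10 N reaches the jaw. The force reading alone allows a travel of up to about 9 mm, which is still between the lines. The push stayed steady over the last half second.
- **Placing:** the block is within about 1 mm of the bed's centre line and about square to the jaw. It sits on the bed at the expected height and looks flat there.
- **The two bench blocks:** I kept clear of them, but took no final picture to confirm they had not moved.

**Disagreements:** a first estimate of the sideways position was about 2 mm off because the arm had not settled. I corrected it before pushing. In the last pictures the gripper and the block hide the lines themselves, so the jaw's position comes from measurement rather than from seeing it beside the lines.

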